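Press a seed tamper's handle home in the trigger press and tray it

TASK

The handle of the wooden seed tamper in the trigger press is only part way into its board: pump the trigger until the ram has pressed the handle fully home, with no gap left between handle and board. Then press the release tab and keep it down until the ram has sprung right back, lift the tamper out, lower it into the dark grey seed tray and let go. Leave the loose things lying around where they are.

Things in the scene. Friction and masses are not known exactly. Their poses are not given: they have to be found in the camera images.
- press: Trigger press fixed to the bench: plank 320 x 110 x 18 mm with steel clamp head and black pistol grip at one end, pale end stop at the other. Origin: centre of the plank's underside. x: along the plank, grip to end stop; z up. Ram and tamper axes run along x at z = 50 mm. Head x -132 to -40, 34 wide, 110 high; cradle x 24 to 38, 60 wide, 44 high; end stop x 126 to 154, 100 wide, 80 high
- squeeze_point (a point): Fixed middle of trigger and grip as squeezed shut, at x -132, z 127 mm in the press frame (axes as the press). The grip is raked back 30 degrees: both lie along (-0.5, 0, 0.866), close along (0.866, 0, 0.5); fingers point along (0.5, 0, -0.866). Across both: 35 mm shut (17 either side); let go, the trigger's front is 36 mm ahead of this point (39 at its end). Grip ends 33, trigger 14 mm past it
- trigger (a joint): Black trigger (18 mm wide) in front of the grip (26 wide, 24 thick), hinged at its foot, rad: 0 let go, 0.37 squeezed against the grip; a spring opens it. First 0.13 idle, then it moves the ram on one tooth: squeeze fully (over half a second or so) and let go fully each time. Takes 8 to 15 N while the ram runs free, 20 to 25 N pressing; 50 N does no harm. Once all is home it stops short, near 0.2
- ram (a joint): Toothed steel bar through the head, m: 0 fully back, grows towards the end stop, 0.045 at most. A ratchet holds it at 0, 7, 14, 21, 28, 35 mm; each stroke goes 2 mm beyond the next tooth and drops back on letting go (the tamper stays as pressed). The tamper is home once the ram has reached 0.036. With the release down a spring draws it to 0 in 0.5 s. Its tail sticks out behind the head, 58 mm high
- ram_face (a point): Centre of the ram's round face (26 mm across) that pushes the handle's butt; moves with the ram; at ram = 0 at x = -16 mm, z = 50 mm in the press frame
- release_lever (a joint): Release lever, rad: 0 up (ratchet holds), 0.24 fully pressed down; it frees the ram above about 0.16 and springs up when let go
- release_tab (a point): Centre of the top of the release lever's black thumb tab (22 x 22 mm), ahead of the head, over the ram's face; when up at x -11, y 0, z 80 mm in the press frame. Press it straight down 9 mm, to its stop; takes under 12 N
- tamper: Wooden seed tamper, loose, lying in the press: dark turned handle 30 mm across, 90 mm long, with a pale tenon in a pale board 100 mm wide, 64 high, 16 thick that faces the end stop. Origin: middle of the handle on its axis; x: along the handle to the board; z up as it lies. 17 mm of clear air under the handle from 10 mm behind its origin to the board; 0.12 to 0.24 kg
- tamper_board (a joint): Gap between the handle's shoulder and the board, m: 0 fully home, 7 to 12 mm at the start. It is a tight fit: moves only under more than 6 N and stays where it is
- tamper_butt (a point): Centre of the handle's free end, 45 mm from the tamper's origin
- tamper_sole (a point): Centre of the board's outer face; 61 mm from the tamper's origin when home
- tray: Dark grey open seed tray fixed to the bench, 220 x 170 mm outside (x, y), 50 mm high, walls and floor 5 mm. Origin: centre of its underside; z up
- dibber: Loose wooden dibber, 196 mm, to be left alone; origin under its middle
- secateurs: Loose red secateurs, 201 mm, to be left alone; origin under their middle
- seed_packet_a: Loose seed packet with a green picture, 112 x 82 mm, to be left alone; origin under its middle
- tape_roll: Loose roll of tape, 104 mm across, 25 mm high, to be left alone; origin under its middle

How it is judged:
On the way, in this order (a step that is already met when the one before it is completed fails the run):
1. the handle is pressed home by pumping the trigger: gap under 1.5 mm while the trigger is squeezed and the ram is out (value of joint tamper_board below 0.0015 m and value of joint trigger above 0.1 rad and value of joint ram above 0.028 m), for 0.1 s.
2. the release has let the ram spring right back (under 4 mm) (value of joint ram below 0.004 m and value of joint tamper_board below 0.0015 m), for 0.1 s.
3. the tamper is lowered into the tray, still held (its board's centre under 60 mm above the bench) (x of tamper_butt in the frame of tray between -0.105 and 0.105 m and y of tamper_butt in the frame of tray between -0.08 and 0.08 m and x of tamper_sole in the frame of tray between -0.105 and 0.105 m and y of tamper_sole in the frame of tray between -0.08 and 0.08 m and z of tamper_sole in the frame of tray below 0.06 m and z of tamper_butt in the frame of tray below 0.125 m and contact force between the fingers and tamper above 0.5 N), for 0.05 s.
At the end, for the whole second after the job is handed in: Gap between handle and board under 1.5 mm, ram sprung back to under 4 mm, and the whole tamper at rest inside the tray's walls: both its ends over the tray's floor, the centre of its sole less than 60 mm and its butt less than 125 mm above the tray's underside (all of step 2 and x of tamper_butt in the frame of tray between -0.105 and 0.105 m and y of tamper_butt in the frame of tray between -0.08 and 0.08 m and x of tamper_sole in the frame of tray between -0.105 and 0.105 m and y of tamper_sole in the frame of tray between -0.08 and 0.08 m and z of tamper_sole in the frame of tray below 0.06 m and z of tamper_butt in the frame of tray below 0.125 m and linear speed of tamper below 0.02 m/s); the robot touches nothing.
It fails at once if a loose thing lying around is moved more than 25 mm (distance of any of dibber, secateurs, seed_packet_a, tape_roll from where it was at the start of the episode above 0.025 m).
It also fails if it takes over 69 s, if anything falls off the work surface, if the arm or the gripper's body presses on something with over 40 N, if the wrist force passes 120 N, or if a joint passes its speed limit or range.

ROBOT

A 7-joint arm with a two-finger parallel gripper is mounted at the origin on a cart in front of the work surface, level with it; the furniture and walls round the work are solid. World frame = base frame: x ahead of the robot, y to its left, z up, the work surface at z = 0. Lengths are in m, angles in rad, forces in N, time in s.
With the tool pointing down it reaches from about 0.35 to 0.9 m from the base axis. Payload 8.1 kg.
Tool frame: the origin (TCP) lies where the fingers leave the gripper's body, on its centre line; the fingertips stand 66 mm ahead of it and the grasp point (between the pads) lies 47 mm ahead of it (arm.tip_reach is the distance from the TCP to the fingertips, in m); z points along the fingers, y is the direction in which the jaws open and shut (so a half turn about z gives the same grasp; the last joint's range is limited). The gripper opens to 92 mm and grips with 3 to 60 N. Pads are 19 mm wide; open, the fingers measure 130 mm over their backs; the gripper's body (75 mm by 190 mm) begins 47 mm behind the grasp point.
Start: joints at [1.157, 0.434, 0.025, 1.573, -0.012, 1.134, -0.075], TCP at [0.191, -0.595, 0.292] pointing down, gripper open.
Joint ranges: [-2.62, 2.62], [-0.44, 2.09], [-1.27, 1.32], [0.08, 2.57], [-1.32, 4.46], [0.12, 2], [-2.74, 2.74]. Speed limits (rad/s): [2.22, 2.22, 3.01, 3.01, 3.14, 3.14, 3.14].

INTERFACE

Orientations are given as a rotation vector (axis times angle).
In Python, from cell import arm gives the robot as it stands.
- The arm moves only by the tool carry_out, never from a script. Its argument "plan" is a list of rows, each a list of 5 numbers: the shift along the world's x, y, z in cm, then the turn about the world's z in rad, then the finger opening in cm, from 0 to 9.18. In form: [[tx, ty, tz, spin, fingers], ...]. A call has 1 to 20 rows; each row is the pose to reach, as a shift and turn from the pose measured when the call began; what a row does not reach only later rows make up. A row lasts 1/10 s, in which the tool goes at most 50 mm and 8.59 degrees, less where a joint would pass 70% of its speed; a pose out of reach is approached as far as the arm can. A call with a gripper value outside its range is refused whole. The fingers move at their own pace and stop on an object; "squeeze" is the grip in N (left out, the last holds). Time passes only in rows, so rows that repeat a pose let the fingers close. It gives the time, the measured TCP pose, the force and the opening at its end, in the units of the state.
- arm.observe(): the state, without advancing time (a new reading comes with each control period).
- arm.get_image(name): name is "scene" or "top"; returns (picture, depth): 480x640x3 uint8, red, green, blue; 480x640 float32, m along the optical axis (not along the pixel's ray), 0 where there is no reading.
- arm.get_calibration(name): a dict with "intrinsics" (3x3 intrinsics, pixels), "rvec" (rotation vector, rad) and "tvec" (3), from world to camera coordinates, as OpenCV has them. Camera axes: x right, y down, z forward; pixel columns grow to the right and rows downward; lengths in m; the calibration is good to about 2 mm. A picture is of the moment at which its call begins. get_calibration takes no time and is no camera call.
- arm.sign_off(): hands the job in, once; it reports no verdict.
The state is a dict: "clock": time; "joints": joint angles; "dq": joint speeds; "joint_efforts": joint torques, N m; "position": TCP position; "ee_rot": TCP orientation; "force": force on the tool from outside, world axes, zero at the start; "ft_torque": the same for the moment, N m; "width": opening from 0.0 (shut) to 1.0 (fully open).
Only numpy, scipy, OpenCV 4.12 (cv2) and the standard library are available. Lean on these libraries where they do the work, as an engineer would, in place of code of your own. Each camera call takes 0.05 s, during which the arm holds its last target. There are 200 camera calls.

## Working session

There is one attempt and no reset: what is moved stays moved. The work goes in short steps, Python scripts to look and compute and a tool call to move; the robot and the scene stay as the last step left them, time stands still between calls to the robot, and variables do not carry over. Pictures are saved under pics/ and viewed, about 8 in all and at most 12, crops included, and the job is handed in when it is done.

Besides the shell and the picture viewer there is one more tool, called after "Emit:" in YAML: its name, and indented under it one key for each argument. carry_out: Moves the arm, as the interface text tells. Its arguments: {"type":"object","properties":{"plan":{"type":"array"},"squeeze":{"type":"number"}},"required":["plan"]}

```bash
mkdir -p pics; ls; cat > h.py <<'E'
import numpy as np, cv2
from cell import arm
def cal(n):
    c=arm.get_calibration(n); return np.array(c["intrinsics"]),cv2.Rodrigues(np.array(c["rvec"],float))[0],np.array(c["tvec"],float).ravel()
def pts(n,d):
    K,R,t=cal(n); v,u=np.mgrid[0:480,0:640]
    P=np.stack([(u-K[0,2])/K[0,0]*d,(v-K[1,2])/K[1,1]*d,d],-1); return (P-t)@R
def grab(n,name):
    im,d=arm.get_image(n); cv2.imwrite(f"pics/{name}.png",im[...,::-1]); np.save(f"pics/{name}.npy",d); return im,d
E
python3 - <<'E'
from h import *
for n in("scene","top"):
    grab(n,n+"0"); K,R,t=cal(n); print(n,K[0,0],-R.T@t,R[2])
print(arm.observe())
E
```

```text
pics
scene 460.48603799733877 [-0.1902033   0.73513202  0.90692171] [ 0.55525425 -0.56592367 -0.60944492]
top 603.5187070223983 [0.24993298 0.00398227 1.98960588] [ 0.15119019  0.00567951 -0.98848838]
{'clock': 0.1, 'joints': array([ 1.15735774,  0.43514392,  0.02499491,  1.57401075, -0.01158125,
        1.13398949, -0.0751008 ]), 'dq': array([ 0.00018726, -0.0034816 , -0.00144056, -0.00273915, -0.00022742,
       -0.00089021, -0.00020739]), 'joint_efforts': array([ 2.96069426e-03, -6.69128823e+01,  9.87999961e-01, -3.15147185e+01,
       -6.05366053e-02,  3.74884042e-02, -3.42263093e-05]), 'position': array([ 0.19099008, -0.59471902,  0.29152767]), 'ee_rot': array([-3.10240447e+00, -4.85963946e-01,  5.78577106e-04]), 'force': array([-0.10868342,  0.02963471, -0.10077915]), 'ft_torque': array([ 0.00086086, -0.04380971,  0.05365608]), 'width': 0.9979430175583685}
```

View pics/top0.png

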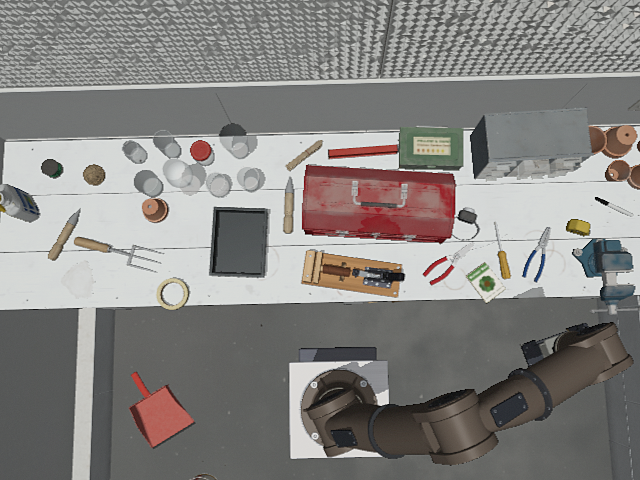

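View pics/scene0.png

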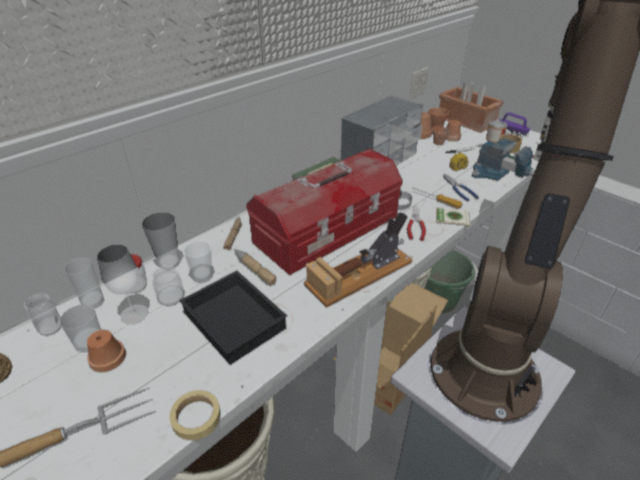

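The top view shows the press at about (353,272), with the grip to the right (402,277) and the end stop to the left (311,267). The tray is at (240,242), the dibber at (289,205) and the toolbox just beyond the press. The scene view matches this layout.

```bash
python3 - <<'E'
from h import *
im=cv2.imread("pics/top0.png"); d=np.load("pics/top0.npy"); P=pts("top",d)
v,u=np.mgrid[0:480,0:640]
b=(u>100)&(u<600)&(v>150)&(v<300)&(im.min(-1)>200); print("bench z",np.percentile(P[b][:,2],[5,50,95]))
def rect(m,name):
    q=(P[m][:,:2]*1000).astype(np.float32); r=cv2.minAreaRect(q); print(name,len(q),np.round(r[0],1),np.round(r[1],1),round(r[2],2)); return q
roi=(u>290)&(u<415)&(v>240)&(v<305)&(d>0); z=P[...,2]
hsv=cv2.cvtColor(im,cv2.COLOR_BGR2HSV)
rect(roi&(z>.011)&(z<.025)&(P[...,0]<.47+.0*P[...,1])&(hsv[...,1]>80)&(hsv[...,0]<25),"plank")
rect(roi&(z>.071)&(z<.087)&(u<330),"endstop")
rect(roi&(z>.09)&(u>340),"head+grip")
t=(u>195)&(u<280)&(v>195)&(v<290)&(d>0)
rect(t&(z>.042)&(z<.056),"tray rim")
tb=(u>295)&(u<465)&(v>160)&(v<250)&(d>0)&(z>.03); print("toolbox zmax",z[tb].max(), "xmin per y",[(round(y,2),round(P[tb&(abs(P[...,1]-y)<.01)][:,0].min(),3),) for y in np.arange(-.3,.15,.05)if (tb&(abs(P[...,1]-y)<.01)).any()])
c=(u>125)&(u<265)&(v>120)&(v<200)&(d>0)&(z>.03); print("cups zmax",z[c].max(),"xmin",P[c][:,0].min())
print(np.unique(np.round(z[roi],2),return_counts=True))
e=cv2.resize(im[235:305,290:415],None,fx=6,fy=6,interpolation=cv2.INTER_CUBIC); cv2.imwrite("pics/crop.png",e)
s=cv2.imread("pics/scene0.png"); cv2.imwrite("pics/crop2.png",cv2.resize(s[200:310,290:420],None,fx=5,fy=5,interpolation=cv2.INTER_CUBIC))
E
```

```text
bench z [-0.00930915 -0.00037465  0.00927106]
plank 1180 [430.4 -54.5] [317.2 108.1] 80.52
endstop 390 [449.   56.5] [81.5 99.5] 80.85
head+grip 244 [ 413.4 -144.3] [138.7  32. ] 84.05
tray rim 613 [540.2 311.5] [179.6 228.4] 86.57
toolbox zmax 0.22817807866479395 xmin per y [(np.float64(-0.3), np.float64(0.525)), (np.float64(-0.25), np.float64(0.523)), (np.float64(-0.2), np.float64(0.534)), (np.float64(-0.15), np.float64(0.536)), (np.float64(-0.1), np.float64(0.542)), (np.float64(-0.05), np.float64(0.547)), (np.float64(-0.0), np.float64(0.552)), (np.float64(0.05), np.float64(0.556)), (np.float64(0.1), np.float64(0.562))]
cups zmax 0.21657148826802644 xmin 0.6809349412495638
(array([-0.97, -0.96, -0.95, -0.94, -0.93, -0.92, -0.91, -0.9 , -0.89,
       -0.88, -0.87, -0.86, -0.85, -0.84, -0.83, -0.82, -0.81, -0.8 ,
       -0.76, -0.74, -0.73, -0.72, -0.71, -0.7 , -0.69, -0.59, -0.58,
       -0.57, -0.04, -0.03, -0.02, -0.01, -0.  ,  0.01,  0.02,  0.03,
        0.04,  0.05,  0.06,  0.07,  0.08,  0.09,  0.1 ,  0.11,  0.12,
        0.13,  0.14,  0.15,  0.16]), array([   1,    4,   22,   65,   94,   61,   24,    4,    2,    1,    1,
          2,    3,    4,    2,    6,    6,    2,    1,    2,    6,    2,
          6,    2,    1,    4,    4,    1,    7,   11,   43,  831, 2744,
       1194, 1256,  227,   53,  106,  213,  191,  365,  105,   42,   41,
         24,   26,   27,   43,   28]))
```

View pics/crop.png

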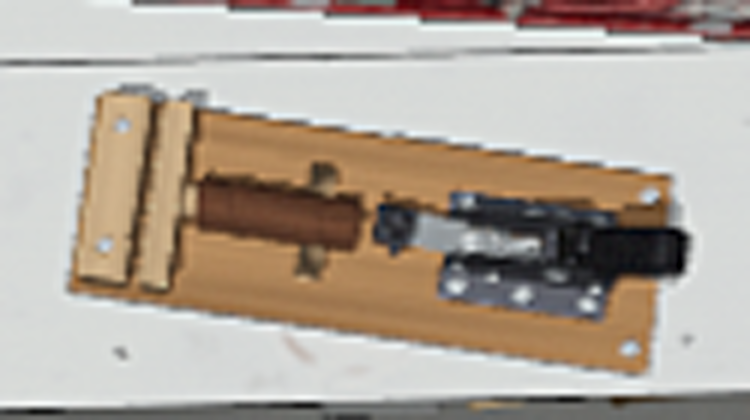

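View pics/crop2.png

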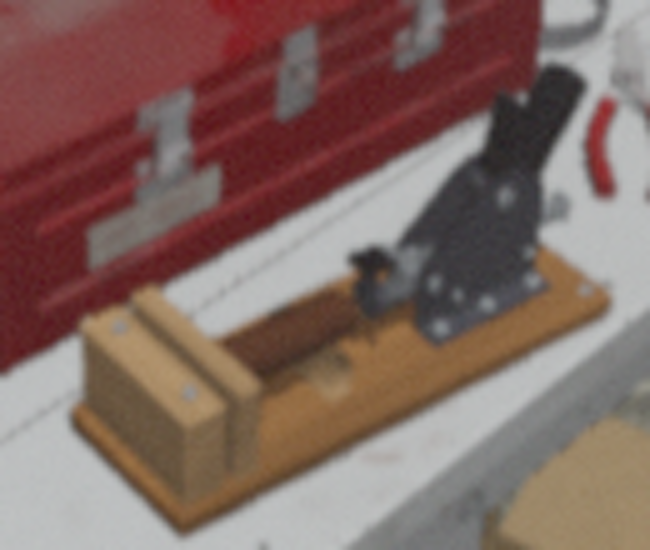

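The crops show the tamper lying between the cradle and the end stop, with its tenon gap at the board, at (190,198) in the top crop. The ram is fully back, and the release tab is at (393,223). I'll refine the press, tray and toolbox-front positions with rays cast onto planes.

```bash
python3 - <<'E'
from h import *
def ray(n,uv,h):
    K,R,t=cal(n); C=-R.T@t; uv=np.asarray(uv,float); r=np.c_[(uv[:,0]-K[0,2])/K[0,0],(uv[:,1]-K[1,2])/K[1,1],np.ones(len(uv))]@R
    return C+r*((h-C[2])/r[:,2])[:,None]
im=cv2.imread("pics/top0.png"); hsv=cv2.cvtColor(im,cv2.COLOR_BGR2HSV)
m=((hsv[...,1]>75)&(hsv[...,0]<25)).astype(np.uint8); m[:242]=0;m[305:]=0;m[:,:290]=0;m[:,415:]=0
m=cv2.morphologyEx(m,cv2.MORPH_CLOSE,np.ones((9,9)))
c=max(cv2.findContours(m,cv2.RETR_EXTERNAL,cv2.CHAIN_APPROX_NONE)[0],key=len)[:,0]
w=ray("top",c,.018)[:,:2]*1000; r=cv2.minAreaRect(w.astype(np.float32)); print("plank rect",r)
a=np.radians(81.0); cen=np.array([431,-54.5])
for i in range(4):
    X=np.array([np.cos(a),np.sin(a)]); Y=np.array([-X[1],X[0]]) # press axes: y=z x X
    p=np.c_[(w-cen)@X,(w-cen)@Y]
    near=p[(p[:,1]>45)&(p[:,0]>-145)&(p[:,0]<145)]; far=p[(p[:,1]<-45)&(p[:,0]>-140)&(p[:,0]<100)]
    rt=p[(p[:,0]<-150)&(abs(p[:,1])<50)&(abs(p[:,1])>22)]; lt=p[(p[:,0]>150)&(abs(p[:,1])<50)]
    s=np.polyfit(near[:,0],near[:,1],1)[0]; s2=np.polyfit(far[:,0],far[:,1],1)[0]
    e=[np.median(q) for q in(near[:,1],far[:,1],rt[:,0],lt[:,0])]; print(np.degrees(a),cen,"slopes",s,s2,"edges",np.round(e,1))
    a+=(s+s2)/2; cen=cen+Y*(e[0]+e[1])/2+X*(e[2]+e[3])/2
# tray
d=np.load("pics/top0.npy")
mt=(hsv[...,2]<90).astype(np.uint8); mt[:190]=0;mt[295:]=0;mt[:,:190]=0;mt[:,285:]=0
mt=cv2.morphologyEx(mt,cv2.MORPH_CLOSE,np.ones((5,5)));c=max(cv2.findContours(mt,cv2.RETR_EXTERNAL,cv2.CHAIN_APPROX_NONE)[0],key=len)[:,0]
print("tray@.05",cv2.minAreaRect((ray("top",c,.05)[:,:2]*1000).astype(np.float32)))
# toolbox front from scene
s=cv2.imread("pics/scene0.png"); hs=cv2.cvtColor(s,cv2.COLOR_BGR2HSV); P=pts("scene",np.load("pics/scene0.npy"))
red=(hs[...,1]>110)&((hs[...,0]<8)|(hs[...,0]>172)); red[:150]=0;red[270:]=0;red[:,:245]=0;red[:,405:]=0
for y in(-.25,-.2,-.15,-.1,-.05,0,.05,.1):
  print(y,[(zz,np.round(np.percentile(q[:,0],[5,50]),3)) for zz in(.04,.08,.12,.16,.2) for q in[P[red&(abs(P[...,1]-y)<.015)&(abs(P[...,2]-zz)<.015)]] if len(q)>5])
E
```

```text
plank rect ((415.541748046875, -55.69523620605469), (324.99371337890625, 139.05642700195312), 79.85566711425781)
81.0 [431.  -54.5] slopes -0.05366362052259144 -0.009701824680397013 edges [  53.9  -51.6 -156.5  157. ]
79.18471371145064 [429.87622491 -54.1084844 ] slopes -0.02174143309443842 0.02165448979770101 edges [  53.2  -53.5 -156.6  156.7]
79.18222296947064 [430.03832581 -54.09362757] slopes -0.021698398745006953 0.021697973795213488 edges [  53.4  -53.4 -156.6  156.6]
79.1822107955558 [430.03898164 -54.09353249] slopes -0.0216981884076765 0.021698186330670406 edges [  53.4  -53.4 -156.6  156.6]
tray@.05 ((540.4169921875, 309.36126708984375), (178.7436981201172, 227.13589477539062), 86.5018310546875)
-0.25 [(0.04, array([0.53 , 0.534])), (0.08, array([0.531, 0.535])), (0.12, array([0.53 , 0.532])), (0.16, array([0.534, 0.546])), (0.2, array([0.566, 0.625]))]
-0.2 [(0.04, array([0.535, 0.539])), (0.08, array([0.536, 0.539])), (0.12, array([0.535, 0.538])), (0.16, array([0.537, 0.549])), (0.2, array([0.573, 0.587]))]
-0.15 [(0.04, array([0.54 , 0.543])), (0.08, array([0.538, 0.54
[... 194 characters left out ...]
), (0.16, array([0.547, 0.559])), (0.2, array([0.583, 0.608]))]
-0.05 [(0.04, array([0.547, 0.551])), (0.08, array([0.55 , 0.551])), (0.12, array([0.548, 0.552])), (0.16, array([0.551, 0.563])), (0.2, array([0.585, 0.59 ]))]
0 [(0.04, array([0.552, 0.555])), (0.08, array([0.49 , 0.558])), (0.12, array([0.554, 0.557])), (0.16, array([0.556, 0.567])), (0.2, array([0.587, 0.591]))]
0.05 [(0.04, array([0.556, 0.56 ])), (0.08, array([0.558, 0.561])), (0.12, array([0.557, 0.56 ])), (0.16, array([0.559, 0.571])), (0.2, array([0.593, 0.596]))]
0.1 [(0.04, array([0.563, 0.626])), (0.08, array([0.564, 0.629])), (0.12, array([0.563, 0.636])), (0.16, array([0.566, 0.636])), (0.2, array([0.599, 0.662]))]
```

Emit:
carry_out:
  plan:
    - [2,2,0,-0.12,9]
    - [5,5,0,-0.24,9]
    - [8,9,0,-0.36,9]
    - [10,12,0,-0.477,9]
    - [10,12,0,-0.477,9]
  squeeze: 50

```text
clock: 0.6
position: [0.2952, -0.4698, 0.2912]
ee_rot: [-3.127, 0.255, -0.002]
force: [1.0, -0.1, -1.6]
width: 0.979
```

```bash
cat >> h.py <<'E'
def ray(n,uv,h):
    K,R,t=cal(n); C=-R.T@t; uv=np.asarray(uv,float); r=np.c_[(uv[:,0]-K[0,2])/K[0,0],(uv[:,1]-K[1,2])/K[1,1],np.ones(len(uv))]@R
    return C+r*((h-C[2])/r[:,2])[:,None]
E
python3 - <<'E'
from h import *
o=arm.observe(); print(o["position"],o["ee_rot"])
im=cv2.imread("pics/top0.png").astype(float); z=np.arange
g=im[...,2]-im[...,0]  # R-B: plank high, bench ~0
x0=290
# near edge: per column, sub-pixel crossing scanning upward from bench below; far edge: scanning down; right: per row
def cross(p,th):
    i=np.argmax(p>th); return i-1+(th-p[i-1])/(p[i]-p[i-1])
th=45
near=[];far=[];rt=[];lt=[]
for u in range(308,395):
    col=g[240:312,u][::-1]; near.append((u,311-cross(col[8:],th)-8))
for u in range(330,398):
    col=g[246:300,u]; far.append((u,246+cross(col,th)))
for v in list(range(269,270))+list(range(284,294)):
    rt.append((414-cross(g[v,300:415][::-1],th),v))
def fit(q,h,name):
    w=ray("top",q,h)[:,:2]*1000; l=cv2.fitLine(w.astype(np.float32),cv2.DIST_HUBER,0,.01,.01).ravel(); print(name,l[:2],l[2:],"deg",np.degrees(np.arctan2(l[1],l[0]))%180, np.round(w[::12],1).tolist()); return l
n=fit(near,.018,"near");f=fit(far,.018,"far");r=fit(rt,.018,"right")
# head/grip/tamper line
E
```

```text
[ 0.29521273 -0.46983354  0.29123458] [-3.12669317e+00  2.54725244e-01 -1.68801209e-03]
near [0.16823274 0.9857473 ] [382.88245  -10.185814] deg 80.31491 [[399.7, 88.0], [393.1, 48.9], [386.2, 9.9], [379.5, -29.1], [373.5, -68.1], [366.5, -106.9], [359.4, -145.8], [352.7, -184.6]]
far [0.16556065 0.9861996 ] [ 475.7214  -109.84388] deg 80.47019 [[496.7, 13.9], [489.9, -25.5], [482.6, -64.7], [476.8, -104.0], [470.5, -143.2], [463.2, -182.3]]
right [ 0.98777586 -0.15588096] [ 383.25986 -206.7107 ] deg 171.0321 [[440.9, -215.7]]
```

Emit:
carry_out:
  plan:
    - [2,4.5,0,0,9.18]
    - [3.6,9,0,0,9.18]
    - [5.4,13.5,0,0,9.18]
    - [7.2,18,0,0,9.18]
    - [9,22.5,0,0,9.18]
    - [10.8,27,0,0,9.18]
    - [11.25,28.15,0,0,9.18]
    - [11.25,28.15,0,0,9.18]
    - [11.25,28.15,-2,0,9.18]
    - [11.25,28.15,-4,0,9.18]
    - [11.25,28.15,-4,0,9.18]
  squeeze: 50

```text
clock: 1.7
position: [0.4057, -0.19, 0.2492]
ee_rot: [-3.126, 0.258, 0.005]
force: [-0.2, 0.5, -0.4]
width: 0.999
```

```bash
python3 - <<'E'
from h import *
s,d=grab("scene","s1"); cv2.imwrite("pics/s1c.png",cv2.resize(s[170:310,290:470,::-1],None,fx=4,fy=4,interpolation=cv2.INTER_CUBIC)); print(arm.observe()["position"])
E
```

```text
[ 0.40643241 -0.18992935  0.25047123]
```

View pics/s1c.png

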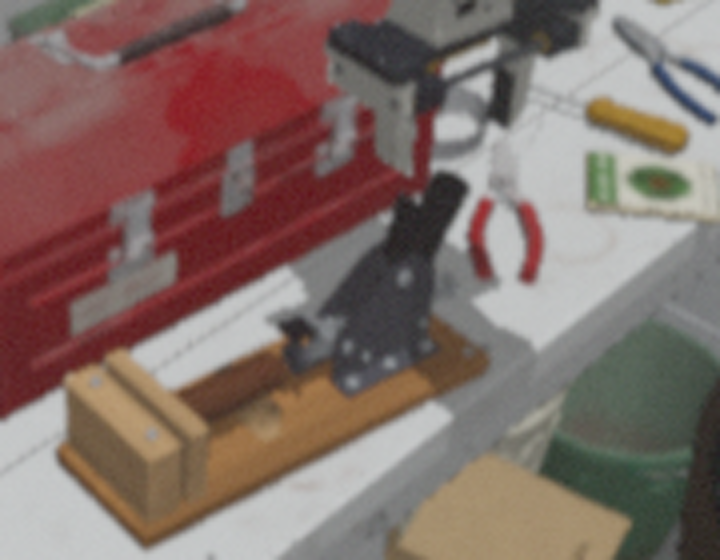

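The front fingertip is at (398,170), ahead of the trigger at (403,215), and the rear finger is at (505,125), behind the grip. They straddle it, so I'll descend and squeeze.

Emit:
carry_out:
  plan:
    - [0.1,0.2,-2,0,9.18]
    - [0.1,0.2,-4,0,9.18]
    - [0.1,0.2,-4.85,0,9.18]
    - [0.1,0.2,-4.85,0,9.18]
    - [0.1,0.2,-4.85,0,9.18]

```text
clock: 2.25
position: [0.4078, -0.1885, 0.2028]
ee_rot: [-3.126, 0.259, 0.002]
force: [0.2, -0.1, -0.1]
width: 0.998
```

Emit:
carry_out:
  plan:
    - [0,-0.2,0,0,7.5]
    - [-0.05,-0.4,0,0,6.5]
    - [-0.05,-0.4,0,0,5.5]
    - [-0.05,-0.4,0,0,4.5]
    - [-0.05,-0.4,0,0,3.5]
    - [-0.05,-0.4,0,0,3.5]
    - [-0.05,-0.4,0,0,3.5]

```text
clock: 2.95
position: [0.4081, -0.1911, 0.2027]
ee_rot: [-3.125, 0.256, 0.0]
force: [5.8, 5.5, -10.8]
width: 0.461
```

```bash
python3 - <<'E'
from h import *
s,d=grab("scene","s2"); cv2.imwrite("pics/s2c.png",cv2.resize(s[190:290,330:440,::-1],None,fx=6,fy=6,interpolation=cv2.INTER_CUBIC)); o=arm.observe(); print(o["position"],o["width"],o["force"])
E
```

```text
[ 0.40811062 -0.19104722  0.20266945] 0.4588590973712282 [ 6.02097539  5.89302694 -9.63855985]
```

View pics/s2c.png

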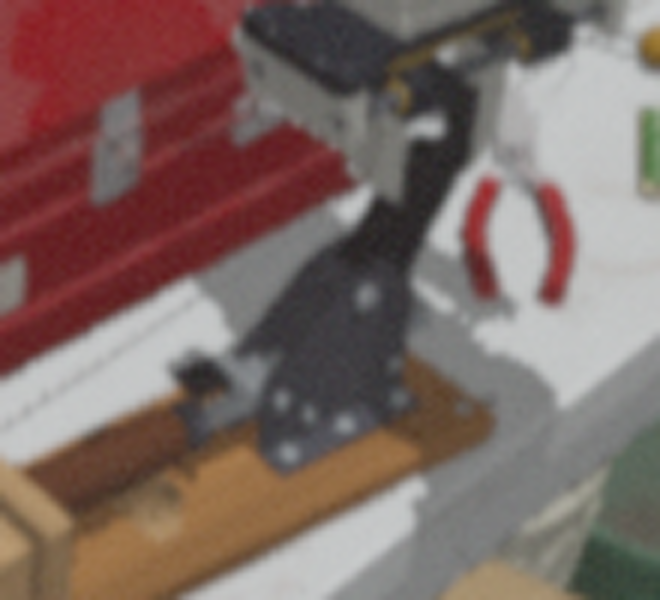

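The trigger is shut against the grip and the ram has moved out past the tab, at about (200,420). So the squeeze works, and I'll keep pumping.

Emit:
carry_out:
  plan:
    - [0.02,0.25,0,0,9.18]
    - [0.02,0.25,0,0,9.18]
    - [0.02,0.25,0,0,9.18]
    - [0.02,0.25,0,0,9.18]
    - [0.02,0.25,0,0,9.18]

```text
clock: 3.5
position: [0.4087, -0.1882, 0.2034]
ee_rot: [-3.125, 0.256, -0.002]
force: [0.6, 0.3, 0.1]
width: 0.845
```

Emit:
carry_out:
  plan:
    - [0,-0.2,0,0,7.5]
    - [-0.05,-0.4,0,0,6.5]
    - [-0.05,-0.4,0,0,5.5]
    - [-0.05,-0.4,0,0,4.5]
    - [-0.05,-0.4,0,0,3.5]
    - [-0.05,-0.4,0,0,3.5]
    - [-0.05,-0.4,0,0,3.5]

```text
clock: 4.2
position: [0.4081, -0.1912, 0.2026]
ee_rot: [-3.123, 0.255, -0.0]
force: [4.2, 5.9, -11.0]
width: 0.46
```

Emit:
carry_out:
  plan:
    - [0.02,0.25,0,0,9.18]
    - [0.02,0.25,0,0,9.18]
    - [0.02,0.25,0,0,9.18]
    - [0.02,0.25,0,0,9.18]
    - [0.02,0.25,0,0,9.18]

```text
clock: 4.7
position: [0.4087, -0.1885, 0.2034]
ee_rot: [-3.123, 0.255, -0.002]
force: [-1.0, -0.7, -0.7]
width: 0.848
```

Emit:
carry_out:
  plan:
    - [0,-0.2,0,0,7.5]
    - [-0.05,-0.4,0,0,6.5]
    - [-0.05,-0.4,0,0,5.5]
    - [-0.05,-0.4,0,0,4.5]
    - [-0.05,-0.4,0,0,3.5]
    - [-0.05,-0.4,0,0,3.5]
    - [-0.05,-0.4,0,0,3.5]

```text
clock: 5.4
position: [0.4081, -0.1914, 0.2026]
ee_rot: [-3.121, 0.254, -0.0]
force: [4.2, 6.4, -10.5]
width: 0.459
```

Emit:
carry_out:
  plan:
    - [0.02,0.25,0,0,9.18]
    - [0.02,0.25,0,0,9.18]
    - [0.02,0.25,0,0,9.18]
    - [0.02,0.25,0,0,9.18]
    - [0.02,0.25,0,0,9.18]

```text
clock: 5.9
position: [0.4088, -0.1888, 0.2033]
ee_rot: [-3.121, 0.254, -0.002]
force: [-0.2, -0.9, -0.4]
width: 0.841
```

```bash
python3 - <<'E'
from h import *
s,d=grab("scene","s3"); cv2.imwrite("pics/s3c.png",cv2.resize(s[210:310,300:420,::-1],None,fx=6,fy=6,interpolation=cv2.INTER_CUBIC)); o=arm.observe(); print(o["position"],o["width"],o["force"])
E
```

```text
[ 0.40845751 -0.18914391  0.20308194] 0.8856199297789308 [-0.22066421 -1.37482711 -0.82896231]
```

View pics/s3c.png

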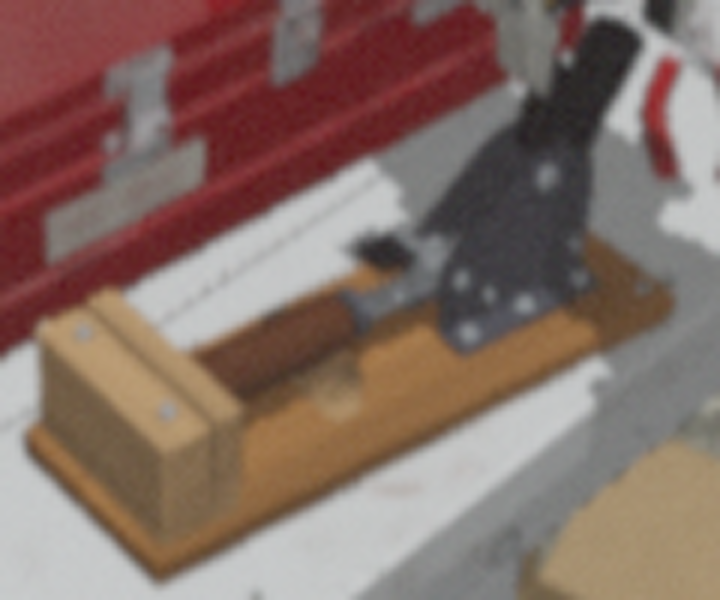

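The ram face is now against the butt at (360,310) after three strokes. The board sits against the end stop, with only a small gap left at the handle's shoulder.

Emit:
carry_out:
  plan:
    - [0.02,0.05,0,0,9.18]
    - [0,-0.2,0,0,7.5]
    - [-0.05,-0.4,0,0,6.5]
    - [-0.05,-0.4,0,0,5.5]
    - [-0.05,-0.4,0,0,4.5]
    - [-0.05,-0.4,0,0,3.5]
    - [-0.05,-0.4,0,0,3.5]
    - [-0.05,-0.4,0,0,3.5]

```text
clock: 6.75
position: [0.4081, -0.1914, 0.2022]
ee_rot: [-3.12, 0.251, -0.0]
force: [5.5, 8.5, -9.3]
width: 0.459
```

Emit:
carry_out:
  plan:
    - [0.02,0.3,0,0,9.18]
    - [0.02,0.3,0,0,9.18]
    - [0.02,0.3,0,0,9.18]
    - [0.02,0.3,0,0,9.18]
    - [0.02,0.3,0,0,9.18]
    - [0.02,0.3,0,0,9.18]

```text
clock: 7.35
position: [0.4082, -0.1887, 0.2022]
ee_rot: [-3.12, 0.251, 0.0]
force: [0.2, -1.0, -0.3]
width: 0.932
```

Emit:
carry_out:
  plan:
    - [0,-0.2,0,0,7.5]
    - [-0.05,-0.4,0,0,6.5]
    - [-0.05,-0.4,0,0,5.5]
    - [-0.05,-0.4,0,0,4.5]
    - [-0.05,-0.4,0,0,3.5]
    - [-0.05,-0.4,0,0,3.5]
    - [-0.05,-0.4,0,0,3.5]
    - [-0.05,-0.4,0,0,3.5]

```text
clock: 8.15
position: [0.4084, -0.1876, 0.2011]
ee_rot: [-3.114, 0.244, 0.002]
force: [7.3, 21.3, -8.8]
width: 0.55
```

Emit:
carry_out:
  plan:
    - [0.02,0.3,0,0,9.18]
    - [0.02,0.3,0,0,9.18]
    - [0.02,0.3,0,0,9.18]
    - [0.02,0.3,0,0,9.18]
    - [0.02,0.3,0,0,9.18]
    - [0.02,0.3,0,0,9.18]

```text
clock: 8.75
position: [0.4084, -0.1849, 0.201]
ee_rot: [-3.115, 0.245, 0.003]
force: [-0.4, 0.5, 0.8]
width: 0.988
```

Emit:
carry_out:
  plan:
    - [0,-0.2,0,0,7.5]
    - [-0.05,-0.4,0,0,6.5]
    - [-0.05,-0.4,0,0,5.5]
    - [-0.05,-0.4,0,0,4.5]
    - [-0.05,-0.4,0,0,3.5]
    - [-0.05,-0.4,0,0,3.5]
    - [-0.05,-0.4,0,0,3.5]
    - [-0.05,-0.4,0,0,3.5]

```text
clock: 9.55
position: [0.408, -0.187, 0.2003]
ee_rot: [-3.112, 0.242, 0.004]
force: [4.5, 7.8, -8.1]
width: 0.559
```

```bash
python3 - <<'E'
from h import *
o=arm.observe(); print(o["position"],o["width"],o["force"])
s,d=grab("scene","s4"); t,_=grab("top","t4")
a=cv2.resize(s[230:300,300:380,::-1],(640,560),interpolation=cv2.INTER_CUBIC)
b=cv2.resize(t[240:300,295:375,::-1],(640,480),interpolation=cv2.INTER_CUBIC)
cv2.imwrite("pics/m4.png",cv2.resize(np.vstack([a,b]),None,fx=.57,fy=.57,interpolation=cv2.INTER_AREA))
# ram face / butt position along press x from the top view, at axis height 50mm; brown handle extents
X=np.array([.1668,.986]);c=np.array([.4304,-.0541])
for n in("top0","t4"):
    im=cv2.imread(f"pics/{n}.png")
    for xx in range(0,130,3):
        pass
    xs=np.arange(-30,130,2.); w=np.c_[c+np.outer(xs/1000,X),np.full(len(xs),.065)]
    K,R,tt=cal("top"); q=cv2.projectPoints(w,cv2.Rodrigues(R)[0],tt,K,None)[0].astype(np.float32)
    pr=cv2.remap(im,q[...,0],q[...,1],cv2.INTER_LINEAR)[:,0]; print(n,[(int(x),*p[::-1].tolist()) for x,p in zip(xs,pr)])
E
```

```text
[ 0.40804673 -0.18700659  0.20030954] 0.5588190419694158 [ 4.52872794  7.78971812 -8.1254125 ]
top0 [(-30, 152, 158, 162), (-28, 153, 160, 164), (-26, 144, 150, 153), (-24, 121, 126, 129), (-22, 86, 90, 92), (-20, 58, 60, 63), (-18, 52, 51, 55), (-16, 49, 48, 52), (-14, 49, 48, 53), (-12, 49, 48, 52), (-10, 51, 51, 54), (-8, 54, 55, 59), (-6, 55, 58, 64), (-4, 60, 61, 67), (-2, 78, 65, 59), (0, 126, 97, 70), (2, 185, 141, 91), (4, 156, 116, 76), (6, 125, 90, 60), (8, 94, 61, 42), (10, 93, 59, 41), (12, 98, 63, 45), (14, 98, 63, 44), (16, 98, 62, 44), (18, 97, 61, 44), (20, 96, 60, 43), (22, 96, 60, 42), (24, 100, 63, 46), (26, 98, 62, 44), (28, 95, 60, 41), (30, 98, 63, 45), (32, 100, 65, 47), (34, 103, 67, 47), (36, 104, 67, 47), (38, 104, 67, 48), (40, 104, 68, 49), (42, 104, 68, 49), (44, 106, 68, 48), (46, 105, 67, 49), (48, 105, 68, 49), (50, 106, 68, 49), (52, 106, 68, 48), (54, 106, 68, 48), (56, 107, 70, 50), (58, 107, 69, 50), (60, 106, 68, 48), (62, 106, 68, 49), (64, 106, 69, 49), (66, 107, 70, 50), (68, 106, 70, 49), (70, 105, 69, 48), (72, 106, 69, 49), (74, 104, 67, 48)
[... 1418 characters left out ...]
48), (60, 104, 66, 49), (62, 104, 67, 50), (64, 105, 68, 50), (66, 105, 67, 49), (68, 106, 69, 49), (70, 107, 70, 50), (72, 107, 69, 49), (74, 106, 68, 48), (76, 105, 67, 47), (78, 107, 68, 49), (80, 108, 69, 50), (82, 106, 67, 48), (84, 105, 67, 47), (86, 106, 67, 48), (88, 106, 68, 48), (90, 104, 68, 47), (92, 102, 65, 44), (94, 103, 66, 46), (96, 105, 68, 49), (98, 106, 69, 49), (100, 106, 69, 49), (102, 105, 67, 48), (104, 104, 66, 46), (106, 96, 60, 42), (108, 74, 48, 33), (110, 120, 95, 71), (112, 195, 167, 129), (114, 202, 175, 136), (116, 203, 176, 138), (118, 198, 170, 133), (120, 195, 167, 130), (122, 188, 160, 124), (124, 161, 135, 103), (126, 157, 132, 100), (128, 172, 145, 112)]
```

View pics/m4.png

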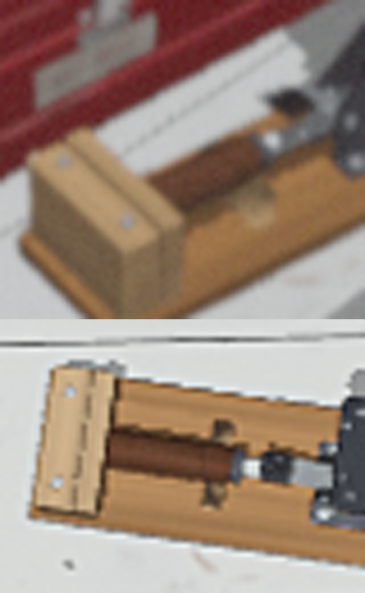

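The ram face is at x = 20 mm, so the ram is at 36 mm. The handle runs from 20 to 110 mm with the board flush against it: no gap shows in either view, and the last two strokes stopped short as described. Next I'll let go and rise.

Emit:
carry_out:
  plan:
    - [0.02,0.2,0,0,9.18]
    - [0.02,0.2,0,0,9.18]
    - [0.02,0.2,0,0,9.18]
    - [0.02,0.2,0,0,9.18]
    - [0.02,0.2,0,0,9.18]
    - [0.02,0.2,2,0,9.18]
    - [0.02,0.2,5,0,9.18]
    - [0.02,0.2,8,0,9.18]
    - [0.02,0.2,9,0,9.18]
    - [0.02,0.2,9,0,9.18]

```text
clock: 10.65
position: [0.4088, -0.1854, 0.2914]
ee_rot: [-3.113, 0.243, -0.0]
force: [-1.0, 0.2, -1.0]
width: 0.997
```

```bash
python3 - <<'E'
from h import *
from scipy.spatial.transform import Rotation as Ro
o=arm.observe(); print(o["position"],o["joints"]); R=Ro.from_rotvec(o["ee_rot"]).as_matrix(); print(R, np.degrees(np.arctan2(-R[1,1]*-1,R[0,1])))
E
```

```text
[ 0.40882158 -0.18543989  0.29142   ] [ 4.28153002e-01  1.60180886e-01 -1.24243240e-01  1.96855807e+00
  1.68493372e-03  1.01813218e+00 -1.42203139e+00]
[[ 0.98789005 -0.15514695  0.00163754]
 [-0.15515027 -0.98771378  0.01870497]
 [-0.0012846  -0.01873252 -0.99982371]] -98.92689814720553
```

Emit:
carry_out:
  plan:
    - [0.2,1.2,0,0.145,0]
    - [0.4,2.4,0,0.29,0]
    - [0.6,3.6,0,0.435,0]
    - [0.8,4.8,0,0.58,0]
    - [1,6,0,0.725,0]
    - [1.2,7.2,0,0.87,0]
    - [1.4,8.4,0,1.015,0]
    - [1.6,9.6,0,1.16,0]
    - [1.8,10.8,0,1.305,0]
    - [2,12,0,1.45,0]
    - [2,12.05,0,1.559,0]
    - [2,12.05,-3,1.559,0]
    - [2,12.05,-6,1.559,0]
    - [2,12.05,-9,1.559,0]
    - [2,12.05,-11,1.559,0]
    - [2,12.05,-11.5,1.559,0]
    - [2,12.05,-11.5,1.559,0]

```text
clock: 12.35
position: [0.4279, -0.0648, 0.1753]
ee_rot: [-2.387, -2.018, 0.023]
force: [0.2, -0.7, -0.2]
width: 0.004
```

```bash
python3 - <<'E'
from h import *
from scipy.spatial.transform import Rotation as Ro
o=arm.observe(); R=Ro.from_rotvec(o["ee_rot"]).as_matrix(); tip=o["position"]+.066*R[:,2]; print(o["position"],tip,R[:,1],R[:,2],o["joints"][6],o["force"])
X=np.array([.1668,.986]);Y=np.array([-.986,.1668]);c=np.array([.4304,-.0541]); print("tip in press",(tip[:2]-c)@X,(tip[:2]-c)@Y)
s,d=grab("scene","s5"); cv2.imwrite("pics/s5c.png",cv2.resize(s[180:300,300:440,::-1],None,fx=4,fy=4,interpolation=cv2.INTER_CUBIC))
E
```

```text
[ 0.42793426 -0.06482018  0.17527398] [ 0.42650625 -0.06465492  0.10928964] [ 0.98580577 -0.1664748  -0.02175139] [-0.02163648  0.00250404 -0.99976277] -0.3174837827021797 [ 0.17143618 -0.65433578 -0.18252983]
tip in press -0.011056626761379928 0.002078678186925232
```

View pics/s5c.png

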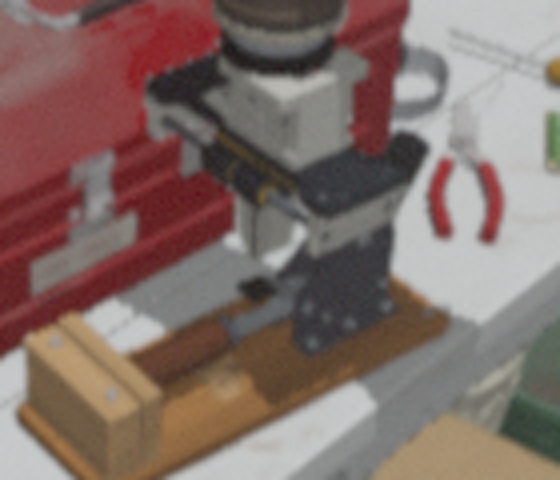

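The closed fingertips are right over the tab at (258,285). I'll press it down and hold.

Emit:
carry_out:
  plan:
    - [0.05,0,-1.5,0,0]
    - [0.05,0,-2.6,0,0]
    - [0.05,0,-3.2,0,0]
    - [0.05,0,-3.6,0,0]
    - [0.05,0,-3.9,0,0]
    - [0.05,0,-3.95,0,0]
    - [0.05,0,-3.95,0,0]
    - [0.05,0,-3.95,0,0]
    - [0.05,0,-3.95,0,0]
    - [0.05,0,-3.95,0,0]
    - [0.05,0,-3.95,0,0]
    - [0.05,0,-3.95,0,0]

```text
clock: 13.6
position: [0.4302, -0.0633, 0.1379]
ee_rot: [-2.387, -2.021, 0.017]
force: [-1.8, 6.7, 12.7]
width: 0.003
```

```bash
python3 - <<'E'
from h import *
s,d=grab("scene","s6"); cv2.imwrite("pics/s6c.png",cv2.resize(s[220:300,300:420,::-1],None,fx=5,fy=5,interpolation=cv2.INTER_CUBIC)); o=arm.observe(); print(o["position"],o["force"])
E
```

```text
[ 0.4302571  -0.06327251  0.13793529] [-2.05933898  6.05659131 11.27098865]
```

View pics/s6c.png

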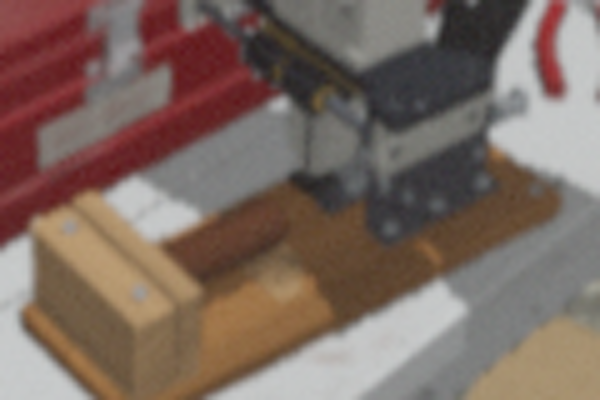

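The ram has sprung back: the butt at (285,220) stands free and nothing of the ram shows ahead of the tab. I'll hold a moment longer, then move over the handle.

Emit:
carry_out:
  plan:
    - [0,0,-0.2,0,0]
    - [0,0,-0.2,0,0]
    - [0,0,-0.2,0,0]
    - [0,0,-0.2,0,0]
    - [0,0,2,0,0]
    - [0,0,5,0,0]
    - [0.4,2.5,5.5,0,4]
    - [0.9,5.5,5.5,0,9.18]
    - [1.4,8.5,5.5,0,9.18]
    - [1.5,9.1,5.5,0,9.18]
    - [1.5,9.1,5.5,0,9.18]
    - [1.5,9.1,5.5,0,9.18]
    - [1.5,9.1,3,0,9.18]
    - [1.5,9.1,1,0,9.18]

```text
clock: 15.05
position: [0.4453, 0.0261, 0.1475]
ee_rot: [-2.391, -2.019, 0.017]
force: [0.5, -0.5, 0.5]
width: 0.648
```

```bash
python3 - <<'E'
from h import *
from scipy.spatial.transform import Rotation as Ro
o=arm.observe(); R=Ro.from_rotvec(o["ee_rot"]).as_matrix(); tip=o["position"]+.047*R[:,2]; print(o["position"],tip,R[:,1],o["width"],o["force"])
X=np.array([.1668,.986]);Y=np.array([-.986,.1668]);c=np.array([.4304,-.0541]); print("grasp in press",(tip[:2]-c)@X,(tip[:2]-c)@Y)
E
```

```text
[0.44534545 0.0260873  0.14747249] [0.44458759 0.02621595 0.10047878] [ 0.98574893 -0.16742624 -0.01635534] 0.6477670211290892 [ 0.4912092  -0.48474833  0.50977491]
grasp in press 0.08155801644738413 -0.0005922650311628029
```

Emit:
carry_out:
  plan:
    - [0,0,0,0,9.18]
    - [0,0,0,0,9.18]
    - [0,0,-2.5,0,9.18]
    - [0,0,-4.5,0,9.18]
    - [0,0,-4.95,0,9.18]
    - [0,0,-4.95,0,9.18]
    - [0,0,-4.95,0,7]
    - [0,0,-4.95,0,4.5]
    - [0,0,-4.95,0,2]
    - [0,0,-4.95,0,2]
    - [0,0,-4.95,0,2]
    - [0,0,-4.95,0,2]
    - [0,0,-4.95,0,2]
  squeeze: 40

```text
clock: 16.35
position: [0.4453, 0.0261, 0.098]
ee_rot: [-2.391, -2.019, 0.017]
force: [0.8, -0.3, 0.0]
width: 0.443
```

Emit:
carry_out:
  plan:
    - [0,0,1,0,2]
    - [0,0,2.5,0,2]
    - [0,0,4.5,0,2]
    - [0,0,7,0,2]
    - [0,0,10,0,2]
    - [0,0,13,0,2]
    - [0,0,15,0,2]
    - [0,0,15,0,2]
    - [0,0,15,0,2]

```text
clock: 17.25
position: [0.4451, 0.026, 0.2482]
ee_rot: [-2.391, -2.019, 0.016]
force: [0.3, -0.1, -2.7]
width: 0.311
```

```bash
python3 - <<'E'
from h import *
s,d=grab("scene","s7"); cv2.imwrite("pics/s7c.png",cv2.resize(s[160:310,180:400,::-1],None,fx=3.5,fy=3.5,interpolation=cv2.INTER_CUBIC)); o=arm.observe(); print(o["position"],o["force"],o["width"])
E
```

```text
[0.44467942 0.0258834  0.24746595] [ 0.38491574  0.04533291 -1.07356711] 0.3095207437822827
```

View pics/s7c.png

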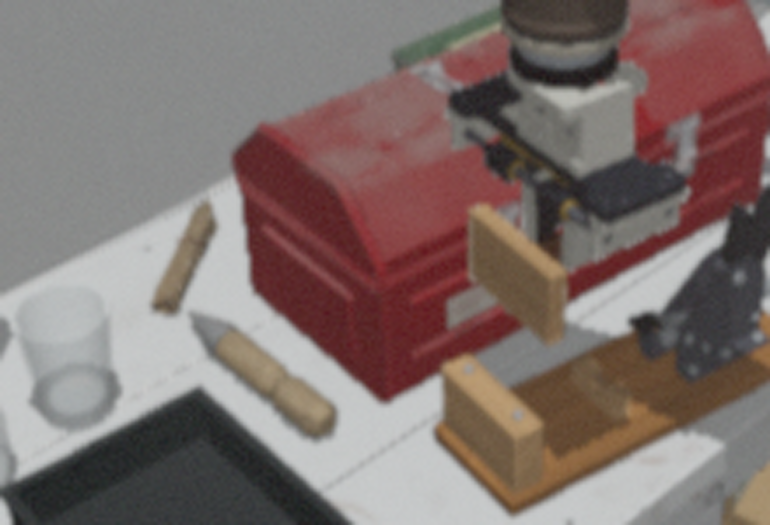

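The tamper is held clear of the press at (520,270), with its board square. The dibber lies beside the tray, undisturbed. I'll measure the held board's position before placing it.

```bash
python3 - <<'E'
from h import *
im=cv2.imread("pics/s7.png"); hs=cv2.cvtColor(im,cv2.COLOR_BGR2HSV); P=pts("scene",np.load("pics/s7.npy"))
m=(hs[...,0]>8)&(hs[...,0]<25)&(hs[...,1]>60)&(P[...,2]>.13)&(abs(P[...,1]-.05)<.09)&(P[...,0]>.35)&(P[...,0]<.55)
m[:, :310]=0; q=P[m]; print(len(q),np.percentile(q,[2,50,98],axis=0).round(4))
o=arm.observe(); print(o["position"],o["ee_rot"],o["width"])
f=q[q[:,1]>np.percentile(q[:,1],50)]; n=np.linalg.svd(f-f.mean(0),full_matrices=False)[2][2]; print("sole normal",n)
E
```

```text
985 [[0.356  0.0232 0.159 ]
 [0.4346 0.0678 0.2105]
 [0.4962 0.0806 0.6476]]
[0.44467942 0.0258834  0.24746595] [-2.39036391 -2.01836758  0.01811715] 0.3095207437822827
sole normal [0.09801354 0.99513968 0.00950601]
```

Emit:
carry_out:
  plan:
    - [0,1.5,0,0,2]
    - [0,4,0,0,2]
    - [0,7,0,0,2]
    - [0,10,0,0,2]
    - [0,13,0,0.02,2]
    - [0,16,0,0.04,2]
    - [1.5,18.5,0,0.06,2]
    - [3.5,21,0,0.08,2]
    - [5.5,23.5,0,0.1,2]
    - [7.5,26,0,0.1,2]
    - [9,28,0,0.1,2]
    - [9.7,29.2,0,0.1,2]
    - [9.7,29.2,0,0.1,2]
    - [9.7,29.2,0,0.1,2]

```text
clock: 18.7
position: [0.5409, 0.3175, 0.2459]
ee_rot: [-2.286, -2.136, 0.024]
force: [-0.2, -0.3, -1.9]
width: 0.312
```

Emit:
carry_out:
  plan:
    - [0,0,-2,0,2]
    - [0,0,-5,0,2]
    - [0,0,-8,0,2]
    - [0,0,-10,0,2]
    - [0,0,-11,0,2]
    - [0,0,-11,0,2]

```text
clock: 19.3
position: [0.5401, 0.3162, 0.1345]
ee_rot: [-2.286, -2.135, 0.028]
force: [0.6, -0.8, -1.7]
width: 0.312
```

```bash
python3 - <<'E'
from h import *
s,d=grab("scene","s8"); cv2.imwrite("pics/s8c.png",cv2.resize(s[200:380,140:340,::-1],None,fx=3.3,fy=3.3,interpolation=cv2.INTER_CUBIC)); o=arm.observe(); print(o["position"],o["ee_rot"],o["force"],o["width"])
E
```

```text
[0.54073861 0.31685951 0.13586134] [-2.28616683 -2.13567305  0.02507399] [ 1.0513357  -0.19091928 -0.88912636] 0.3115883799537466
```

View pics/s8c.png

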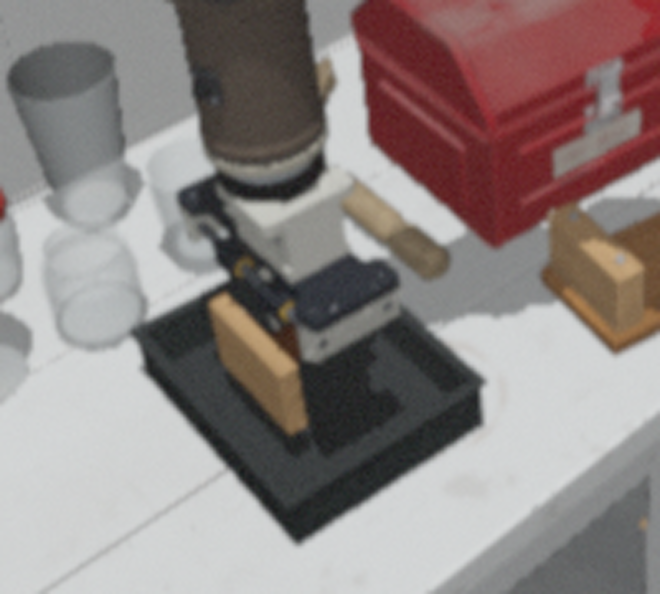

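The held tamper is inside the tray's outline, with the board at (258,365) well clear of the walls. I'll lower it the rest of the way slowly.

Emit:
carry_out:
  plan:
    - [0,0,-1,0,2]
    - [0,0,-2,0,2]
    - [0,0,-3,0,2]
    - [0,0,-3.6,0,2]
    - [0,0,-3.9,0,2]
    - [0,0,-3.9,0,2]
    - [0,0,-3.9,0,2]

```text
clock: 20.05
position: [0.5405, 0.3153, 0.0971]
ee_rot: [-2.288, -2.136, 0.029]
force: [-4.3, -6.6, 10.3]
width: 0.313
```

It has touched the floor at about 10 N while still held. I'll ease off, let go and retreat.

Emit:
carry_out:
  plan:
    - [0,0,0.1,0,2]
    - [0,0,0.1,0,2]
    - [0,0,0.1,0,3.2]
    - [0,0,0.1,0,4]
    - [0,0,0.1,0,6]
    - [0,0,0.1,0,8]
    - [0,0,0.1,0,9.18]
    - [0,0,0.1,0,9.18]
    - [0,0,0.1,0,9.18]
    - [0,0,0.1,0,9.18]
    - [0,0,3,0,9.18]
    - [0,0,7,0,9.18]
    - [0,0,11,0,9.18]
    - [0,0,15,0,9.18]
    - [0,0,19,0,9.18]
    - [-4,0,19,0,9.18]
    - [-8,0,19,0,9.18]
    - [-12,0,19,0,9.18]
    - [-15,-3,19,0,9.18]
    - [-15,-3,19,0,9.18]

```text
clock: 22.05
position: [0.3863, 0.2824, 0.2867]
ee_rot: [-2.287, -2.14, 0.036]
force: [0.9, 0.3, 0.2]
width: 0.998
```

```bash
python3 - <<'E'
from h import *
o=arm.observe(); print(o["clock"],o["position"],o["force"],o["width"])
im,d=grab("scene","s9"); t,td=grab("top","t9"); P=pts("scene",d)
hs=cv2.cvtColor(im,cv2.COLOR_RGB2HSV)
m=(hs[...,0]>5)&(hs[...,0]<25)&(hs[...,1]>70)&(abs(P[...,0]-.54)<.105)&(abs(P[...,1]-.31)<.08)&(P[...,2]<.15)
q=P[m]; print(len(q),np.percentile(q,[2,50,98],axis=0).round(3))
dk=m&(hs[...,2]<150); print("handle",np.percentile(P[dk],[2,50,98],axis=0).round(3))
ys=np.arange(.24,.38,.01); print([(round(y,2),round(float(np.percentile(P[m&(abs(P[...,1]-y)<.005)][:,2],95)),3)) for y in ys if (m&(abs(P[...,1]-y)<.005)).sum()>5])
# ram and loose things: change against the first pictures
a=cv2.imread("pics/top0.png").astype(int);b=t[...,::-1].astype(int); D=(abs(a-b).max(-1)>60)
for n,(u,v,r) in dict(dibber=(289,205,22),secateurs=(446,263,24),packet=(485,282,18),tape=(172,293,20)).items(): print(n,D[v-r:v+r,u-r:u+r].sum())
X=np.array([.1668,.986]);c=np.array([.4304,-.0541]); xs=np.arange(-8,24,4.); w=np.c_[c+np.outer(xs/1000,X),np.full(len(xs),.05)]
K,R,tt=cal("top"); p=cv2.projectPoints(w,cv2.Rodrigues(R)[0],tt,K,None)[0].round().astype(int)[:,0]; print("along ram axis RGB",[(int(x),t[v,u].tolist()) for x,(u,v) in zip(xs,p)])
cv2.imwrite("pics/fin.png",np.hstack([cv2.resize(im[200:400,150:420,::-1],(480,356)),cv2.resize(t[190:310,190:400,::-1],(320,356))]))
E
```

```text
22.05 [0.38626123 0.28240849 0.28665748] [0.8963278  0.29945603 0.20185597] 0.9975822801562635
1489 [[ 0.458  0.263 -0.412]
 [ 0.517  0.349  0.028]
 [ 0.589  0.386  0.07 ]]
handle [[ 0.458  0.262 -0.412]
 [ 0.514  0.351  0.022]
 [ 0.59   0.387  0.066]]
[(np.float64(0.26), 0.036), (np.float64(0.27), 0.038), (np.float64(0.28), 0.04), (np.float64(0.29), 0.041), (np.float64(0.3), 0.042), (np.float64(0.31), 0.044), (np.float64(0.32), 0.047), (np.float64(0.33), 0.067), (np.float64(0.34), 0.07), (np.float64(0.35), 0.07), (np.float64(0.36), 0.049), (np.float64(0.37), -0.399), (np.float64(0.38), -0.398)]
dibber 0
secateurs 0
packet 0
tape 43
along ram axis RGB [(-8, [67, 71, 75]), (-4, [59, 66, 73]), (0, [174, 130, 84]), (4, [185, 142, 95]), (8, [182, 138, 93]), (12, [181, 139, 94]), (16, [182, 139, 94]), (20, [197, 152, 103])]
```

The picture limit is reached, so I'll check the tape's changed pixels by numbers, then hand in.

```bash
python3 - <<'E'
from h import *
for a,b,(x,y,w,h) in(("scene0","s9",(160,380,75,65)),("top0","t9",(152,272,42,42))):
  for n in(a,b):
    i=cv2.imread(f"pics/{n}.png"); hs=cv2.cvtColor(i,cv2.COLOR_BGR2HSV)[y:y+h,x:x+w]; m=((hs[...,0]>15)&(hs[...,0]<35)&(hs[...,1]>45)); v,u=np.nonzero(m); print(n,len(u),u.mean().round(1),v.mean().round(1))
E
```

```text
scene0 1231 36.4 36.3
s9 1209 36.2 36.1
top0 375 20.3 22.1
t9 387 20.8 21.6
```

The tape's centroid moved less than 0.7 pixel, so it has not moved; the changed pixels are probably shadow.

```bash
python3 -c "
from cell import arm
print(arm.sign_off())"
```

```text
the job is handed in; nothing more can be done
None
```

The tamper is pressed home and lying in the seed tray, and I handed the job in at about 22 s of the 69 s allowed; sign-off gave no verdict. I pumped the trigger six times, held the release down until the ram sprang back, then lifted the tamper out, lowered it to the tray floor and let go.

**Last checks:**
- **Handle:** the last two strokes stopped short, as they should once it is home. The ram face measured at 20 mm, which is 36 mm of travel, and neither view showed a gap.
- **Ram:** sprung back. The final top view shows bare plank where the ram had been.
- **Tamper:** inside the tray walls. Its board reaches about 70 mm high at y 0.33–0.36, and the handle lies down to y 0.26. It touched the floor at about 10 N while still held. I did not measure its speed after letting go.
- **Loose things:** the dibber, secateurs and seed packet were unchanged. The tape region had some changed pixels, probably shadow, because the tape's centroid shifted by less than one pixel.

**Not as planned:**
- The lift began before the fingers had fully closed, so they held the handle a few millimetres above its axis. The grip stayed firm.
- The viewer refused the final picture because the 12-picture limit was reached, so the end state was checked by numbers only.

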